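Make up two toy gift kits

TASK

Make up the two gift kits from the stock on the table. In the blue tray, put the red yo-yo in the cork-lined bay and the wooden stamp in the green bay; in the yellow tray, put the orange spinning top in the cork-lined bay and the red block in the green bay. Stand each upright in the middle of its bay, as it stands now, let go of it, and leave the bell and the peg tower where they are.

Things in the scene. Friction and masses are not known exactly. Their poses are not given: they have to be found in the camera images.
- yoyo: red wooden yo-yo lying flat, a round of 56 mm diameter and 36 mm high, made of two discs of equal thickness with a groove between them at 18 mm. Origin: centre of its underside, z up. Grasp across the rim. 55 g.
- stamp: wooden shop stamp standing upright, 66 mm high: dark red and brown foot 24 (x) by 36 mm (y) and 22 mm high, above it a round turned handle 24 mm across at its widest. Origin: centre of its underside, z up. Grasp the handle (22 to 66 mm up). 40 g.
- top: orange wooden spinning top standing upright on its flat base, 57 mm high: round body 60 mm across up to 24 mm, then a stem of 12 mm diameter from 24 to 57 mm. Origin: centre of its underside, z up. Grasp the stem. 22 g.
- block: red lacquered wooden block, a cube of 35 mm. Origin: centre of its underside, x and y square to its sides, z up. 29 g.
- blue_tray: kit tray fixed to the table, blue rim, 190 (x) by 88 mm (y), walls 12 mm high, bay floors 4 mm above the table. Origin: centre of its underside; z up; +x end is farther from the robot (yaw within 0.1 rad of 0). Two bays, each 88 (x) by 78 mm (y), with a 10 mm high divider between: cork-lined (tan) bay centred at x = +46 mm, green bay at x = -46 mm, both at y = 0.
- yellow_tray: kit tray fixed to the table, yellow rim, 190 (x) by 88 mm (y), walls 12 mm high, bay floors 4 mm above the table. Origin: centre of its underside; z up; +x end is farther from the robot (yaw within 0.1 rad of 0). Two bays, each 88 (x) by 78 mm (y), with a 10 mm high divider between: green bay centred at x = +46 mm, cork-lined (tan) bay at x = -46 mm, both at y = 0.
- bell: bystander: silver counter call bell on a black foot, 77 mm across, 58 mm high; loose. Origin: centre of its underside.
- tower: bystander: peg tower with three coloured rings, 72 mm across, 110 mm high; loose. Origin: centre of its underside.

How it is judged:
By the outcome, as a careful person would: the job done as asked, in the order asked, and still so for the second after the job is handed in, with the robot touching nothing.
It also fails if it takes over 90 s, if anything falls off the work surface, if the arm or the gripper's body presses on something with over 40 N, if the wrist force passes 120 N, or if a joint passes its speed limit or range.

ROBOT

A 7-joint arm with a two-finger parallel gripper is mounted at the origin on the work surface; the furniture and walls round the work are solid. World frame = base frame: x ahead of the robot, y to its left, z up, the work surface at z = 0. Lengths are in m, angles in rad, forces in N, time in s.
With the tool pointing down it reaches from about 0.4 to 0.875 m from the base axis. Payload 6.5 kg.
Tool frame: the origin (TCP) lies where the fingers leave the gripper's body, on its centre line; the fingertips stand 64 mm ahead of it and the grasp point (between the pads) lies arm.tcp_to_grasp ahead of it (arm.tcp_to_grasp is the distance from the TCP to the grasp point, in m); z points along the fingers, y is the line along which they close (so a half turn about z gives the same grasp; the last joint's range is limited). The gripper opens to 88 mm and grips with 3 to 60 N. Pads are 18 mm wide; open, the fingers measure 123 mm over their backs; the gripper's body (75 mm by 187 mm) begins 45 mm behind the grasp point.
Start: joints at [1.06, 0.536, -0.004, 1.538, 0.003, 1.067, -0.071], TCP at [0.28, -0.587, 0.303] pointing down, gripper open.
Joint ranges: [-2.7, 2.7], [-0.37, 2.16], [-1.27, 1.26], [0.24, 2.4], [-1.31, 4.45], [0.19, 1.91], [-2.76, 2.76]. Speed limits (rad/s): [2.39, 2.39, 3.14, 3.14, 3.14, 3.14, 3.14].

INTERFACE

Orientations are given as a unit quaternion [w, x, y, z].
In Python, from plant import arm, eyes gives the robot as it stands.
- The arm moves only by the shell command python3 -m creep 'ROWS' [FORCE]. ROWS is a JSON object of lists of equal length, an entry for each row: "delta_pos": the shift along the tool's x, y, z in mm, a list of three; "dr": the turn, a rotation vector about the tool's x, y, z in degrees, a list of three; "gripper": the opening, from 0 (shut) to 1 (fully open). A call has 1 to 8 rows; each row shifts and turns the commanded pose from where the row before left it, along the tool's axes as they then stand; what a row does not reach is not made up. A row lasts 1/8 s, in which the tool goes at most 62.5 mm and 10.7 degrees, less where a joint would pass 70% of its speed; a pose out of reach is approached as far as the arm can. A call with a gripper value outside its range is refused whole. The fingers move at their own pace and stop on an object; FORCE is the grip in N (left out, the last holds). Time passes only in rows, so rows that do not move let the fingers close. It gives the time, the measured TCP pose, the force, the opening and the grip force at its end, in the units of the state.
- arm.get_obs(): the state, without advancing time (a new reading comes with each control period).
- eyes.grab_frame(name): name is "side" or "top"; returns a dict with "color" (420x560x3 uint8, red, green, blue), "z_map" (420x560 float32, m along the optical axis (not along the pixel's ray), 0 where there is no reading), "fx", "fy", "cx", "cy" (pixels), "k1" (the pictures are not rectified: a ray, as slopes to the right and down, at radius r is drawn at 1 + k1 r^2 times it, then the intrinsics apply), "rvec" (rotation vector, rad) and "tvec" (3), from world to camera coordinates, as OpenCV has them. Camera axes: x right, y down, z forward; pixel columns grow to the right and rows downward; lengths in m; the calibration is good to about 2 mm. A picture is of the moment at which its call begins.
- arm.job_done(): hands the job in; it is judged then, once.
The state is a dict: "t": time; "q": joint angles; "dq": joint speeds; "effort": joint torques, N m; "tcp_pos": TCP position; "orientation": TCP orientation; "ft_force": force on the tool from outside, world axes, zero at the start; "wrist_torque": the same for the moment, N m; "finger_gap": opening from 0.0 (shut) to 1.0 (fully open); "gripper_force": force on a finger pad.
Only numpy, scipy, OpenCV 4.12 (cv2) and the standard library are available. Lean on these libraries where they do the work, as an engineer would, in place of code of your own. Each camera call takes 0.05 s, during which the arm holds its last target. There are 200 camera calls.

## Working session

There is one attempt and no reset: what is moved stays moved. The work goes in short steps, Python scripts to look and compute and a shell command to move; the robot and the scene stay as the last step left them, time stands still between calls to the robot, and variables do not carry over. Pictures are saved under pics/ and viewed, at most 14 in all, crops included, and the job is handed in when it is done.

```bash
ls; mkdir -p pics
cat > h.py <<'E'
import numpy as np, cv2
from plant import arm, eyes
from scipy.spatial.transform import Rotation as R
def grab(n):
    f=eyes.grab_frame(n); return f
def ray(f,u,v):
    u=np.atleast_1d(u).astype(float);v=np.atleast_1d(v).astype(float)
    xd=(u-f['cx'])/f['fx'];yd=(v-f['cy'])/f['fy'];x,y=xd.copy(),yd.copy()
    for _ in range(20):
        s=1+f['k1']*(x*x+y*y);x=xd/s;y=yd/s
    return np.stack([x,y,np.ones_like(x)],1)
def cam(f):
    M=R.from_rotvec(np.ravel(f['rvec'])).as_matrix();t=np.ravel(f['tvec']);return M,t
def plane(f,u,v,z):
    M,t=cam(f);d=ray(f,u,v)@M;c=-M.T@t
    return c+d*((z-c[2])/d[:,2])[:,None]
def cloud(f,mask):
    v,u=np.nonzero(mask&(f['z_map']>0));M,t=cam(f)
    return (ray(f,u,v)*f['z_map'][v,u][:,None]-t)@M
E
python3 - <<'E'
from h import *
for n in('top','side'):
    f=grab(n);cv2.imwrite(f'pics/{n}0.png',f['color'][...,::-1]);M,t=cam(f);print(n,f['fx'],f['k1'],-M.T@t,M[2])
o=arm.get_obs();print(o['t'],o['tcp_pos'],o['orientation'],arm.tcp_to_grasp)
print(R.from_quat(np.roll(o['orientation'],-1)).as_matrix().round(3))
E
```

```text
pics
top 387.3893254288671 0.022084981251705178 [ 0.37680435 -0.00595611  0.86897036] [ 0.17059206  0.02064262 -0.98512549]
side 518.5817884619091 -0.1679327836956903 [0.40010061 0.6453567  0.62684769] [ 0.14264348 -0.73998847 -0.65732025]
0.1 [ 0.27947803 -0.5863599   0.30191418] [-7.40855442e-04  9.75364207e-01  2.20599317e-01 -2.35983309e-04] 0.0453
[[ 0.903  0.43  -0.001]
 [ 0.43  -0.903  0.001]
 [-0.    -0.002 -1.   ]]
```

View pics/top0.png

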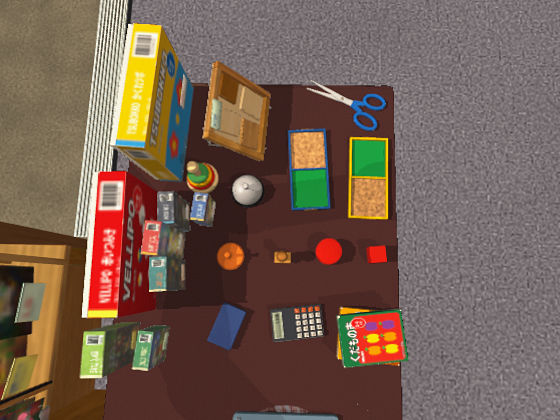

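View pics/side0.png

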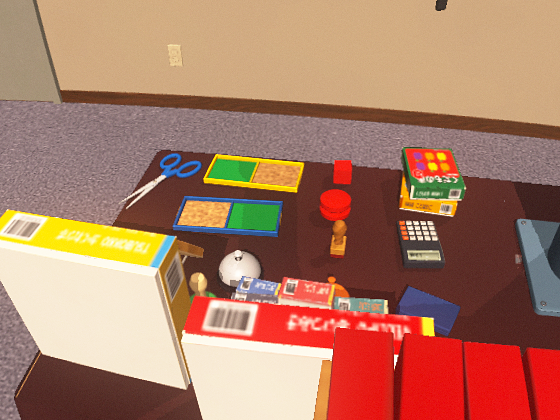

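The top view (up = +x, right = −y) shows the top at (231,256), the stamp at (283,257), the yo-yo at (328,251) and the block at (377,254). The blue tray is at (309,169) with cork at the far end, the yellow tray at (369,178) with green at the far end, the bell at (248,190) and the tower at (201,176). The side view shows all four objects standing, with the top partly hidden by boxes.

```bash
cat > meas.py <<'E'
from h import *
f=grab('top');hsv=cv2.cvtColor(f['color'],cv2.COLOR_RGB2HSV)
Z=np.zeros(hsv.shape[:2]);vv,uu=np.nonzero(Z==0)
M,t=cam(f);P=((ray(f,uu,vv)*f['z_map'].ravel()[:,None])-t)@M;P=P.reshape(420,560,3)
def box(u0,u1,v0,v1):
    m=np.zeros((420,560),bool);m[v0:v1,u0:u1]=1;return m
H,S,V=[hsv[...,i].astype(int) for i in range(3)]
def rep(n,m,z):
    m=cv2.morphologyEx(m.astype(np.uint8),cv2.MORPH_OPEN,np.ones((2,2)))
    c=max(cv2.findContours(m,cv2.RETR_EXTERNAL,cv2.CHAIN_APPROX_NONE)[0],key=cv2.contourArea)[:,0]
    p=plane(f,c[:,0],c[:,1],z)[:,:2]
    (x,y),(w,h),a=cv2.minAreaRect((p*1000).astype(np.float32))
    print(n,'rect c',round(x,1),round(y,1),'size',round(w,1),round(h,1),'ang',round(a,1),'circle',np.round(cv2.minEnclosingCircle((p*1000).astype(np.float32)),1) if 0 else '', 'mid',((p.max(0)+p.min(0))*500).round(1))
hi=lambda a,b:(P[...,2]>a)&(P[...,2]<b)&(f['z_map']>0)
red=((H<8)|(H>172))&(S>150)
def depth(n,m):
    q=P[m]*1000; print(n,'depth n',len(q),'mid',((q.max(0)+q.min(0))/2).round(1),'ext',np.ptp(q,axis=0).round(1),'zmed',np.median(q[:,2]).round(1))
b=box(310,345,232,270);rep('yoyo',b&red&(V>120)&hi(.028,.045),.036);depth('yoyo',b&hi(.030,.045))
b=box(270,295,245,270);depth('stamp foot',b&hi(.012,.03));depth('stamp top',b&hi(.05,.075));rep('stamp',b&hi(.012,.03),.022)
b=box(212,250,238,275);depth('top body',b&hi(.015,.03));depth('stem',b&hi(.045,.065));rep('top',b&(S>150)&(H<20)&(V>110),.024)
b=box(362,392,240,268);rep('block',b&red&(V>120)&hi(.027,.045),.035);depth('block',b&hi(.028,.045))
b=box(282,335,122,215);rep('blue rim',b&(H>98)&(H<125)&(S>120),.012)
b=box(342,395,130,225);rep('yellow rim',b&(H>22)&(H<34)&(S>150)&(V>120),.012)
b=box(285,332,125,212);rep('bl green',b&(H>45)&(H<80)&(S>120),.004)
b=box(345,392,130,220);rep('ye green',b&(H>45)&(H<80)&(S>120),.004)
b=box(228,266,172,207);depth('bell',b&hi(.01,.07))
b=box(183,222,158,195);depth('tower',b&hi(.01,.13))
b=box(325,420,295,370);depth('books',b&hi(.01,.2))
b=box(265,330,300,345);depth('calc',b&hi(.008,.2))
b=box(145,190,190,295);depth('boxes',b&hi(.008,.4))
b=box(190,216,192,225);depth('bluebox',b&hi(.008,.4))
E
python3 meas.py
python3 - <<'E'
from h import *
f=eyes.grab_frame('top');cv2.imwrite('pics/crop1.png',cv2.resize(f['color'][115:280,180:400,::-1],None,fx=3.5,fy=3.5,interpolation=cv2.INTER_CUBIC))
E
```

```text
yoyo rect c 440.0 -86.5 size 53.5 51.4 ang 0.6 circle  mid [440.1 -86.4]
yoyo depth n 512 mid [443.4 -83.7  34.8] ext [52.  53.7  9.1] zmed 35.0
stamp foot depth n 84 mid [428.   15.3  18.6] ext [24.1 33.3 12.6] zmed 20.9
stamp top depth n 104 mid [427.6  15.5  61.6] ext [23.1 21.1 14.6] zmed 62.9
stamp rect c 425.7 4.3 size 23.8 15.2 ang 1.3 circle  mid [425.7   4.1]
top body depth n 455 mid [428.8 130.7  22.3] ext [57.  53.5 14.4] zmed 17.9
stem depth n 22 mid [428.1 131.   55.6] ext [8.6 8.7 4.5] zmed 55.6
top rect c 426.1 127.3 size 56.3 57.0 ang 1.3 circle  mid [426.1 127.2]
block rect c 437.0 -189.8 size 34.5 35.1 ang 4.9 circle  mid [ 437.1 -189.8]
block depth n 274 mid [ 439.2 -188.3   34.4] ext [34.7 35.7 10.8] zmed 34.5
blue rim rect c 596.0 -71.5 size 114.4 36.0 ang 1.2 circle  mid [595.9 -72.7]
yellow rim rect c 612.3 -201.4 size 187.4 41.3 ang 0.7 circle  mid [ 612.3 -200.3]
bl green rect c 586.7 -44.1 size 86.7 77.2 ang 3.9 circle  mid [586.6 -44. ]
ye green rect c 660.5 -178.1 size 74.0 85.2 ang 89.0 circle  mid [ 660.5 -178.6]
bell depth n 740 mid [577.5  99.5  34.7] ext [70.5 71.1 49.5] zmed 34.8
tower depth n 820 mid [595.8 203.5  60.9] ext [ 90.4  71.2 101.6] zmed 46.5
books depth n 3702 mid [ 270.9 -167.8   39.7] ext [114.1 136.7  59.2] zmed 64.1
calc depth n 1651 mid [291.3 -19.7  15. ] ext [ 78.2 114.6  13.9] zmed 15.5
boxes depth n 4053 mid [455.5 263.2  89.1] ext [225.3  77.4 162.1] zmed 116.6
bluebox depth n 664 mid [533.6 193.2  49.5] ext [78.4 46.6 81. ] zmed 85.1
```

View pics/crop1.png

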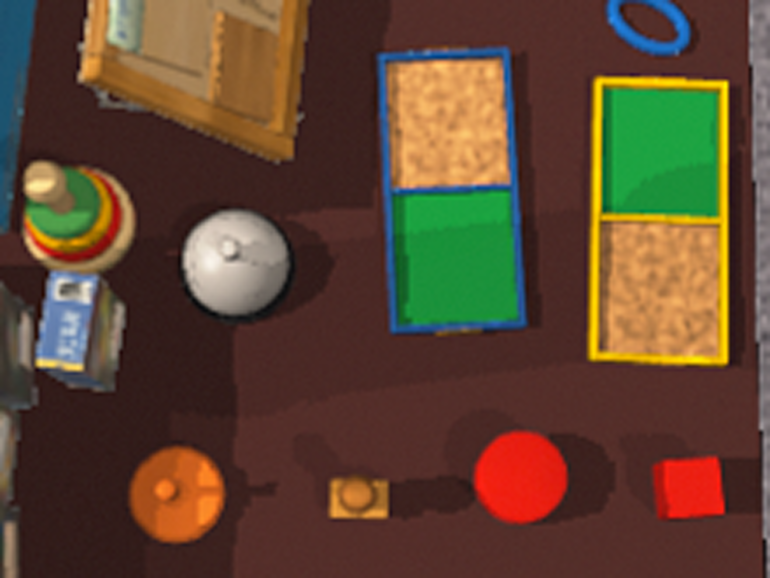

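The crop gives the tray rim corners in crop pixels. Blue: (377,54), (509,48), (525,325), (392,331). Yellow: (595,77), (728,82), (727,362), (588,360). The stamp foot is square to the axes. I'll close along world x for everything, so I turn first. Then tool x = world +y, tool y = world +x and tool z = down.

```bash
python3 - <<'E'
from h import *
f=grab('top')
for n,c,cork,gr in(('blue',[(377,54),(509,48),(525,325),(392,331)],46,-46),('yellow',[(595,77),(728,82),(727,362),(588,360)],-46,46)):
    c=(np.array(c)+.5)/3.5+[180,115]-.5
    p=plane(f,c[:,0],c[:,1],.012)[:,:2]*1e3
    ax=(p[0]+p[1]-p[2]-p[3])/2;L=np.hypot(*ax);e=ax/L;W=np.hypot(*(p[0]-p[1]+p[3]-p[2])/2)
    m=p.mean(0);print(n,m.round(1),'L,W',L.round(1),W.round(1),'yaw',np.degrees(np.arctan2(e[1],e[0])).round(1),'cork',(m+e*cork).round(1),'green',(m+e*gr).round(1))
E
python3 -m creep '{"delta_pos":[[0,0,0],[0,0,0],[0,0,0],[0,0,0],[0,0,0],[0,0,0],[0,0,0]],"dr":[[0,0,-10],[0,0,-10],[0,0,-10],[0,0,-10],[0,0,-10],[0,0,-10],[0,0,-4.5]],"gripper":[1,1,1,1,1,1,1]}' 20
```

```text
blue [633.3 -38.5] L,W 187.8 86.7 yaw 3.9 cork [679.2 -35.3] green [587.4 -41.6]
yellow [ 615.2 -174.2] L,W 188.7 87.7 yaw -1.4 cork [ 569.3 -173. ] green [ 661.2 -175.3]
t: 1.12
tcp_pos: [0.2795, -0.5867, 0.3025]
orientation: [-0.0, 0.706, 0.708, 0.0]
ft_force: [0.4, 0.7, 0.4]
finger_gap: 1.004
gripper_force: 0.0
```

```bash
python3 -m creep '{"delta_pos":[[50,16,0],[50,16,0],[50,16,0],[50,16,0],[50,16,0],[50,16,0],[50,16,0],[50,16,0]],"dr":[[0,0,0],[0,0,0],[0,0,0],[0,0,0],[0,0,0],[0,0,0],[0,0,0],[0,0,0]],"gripper":[1,1,1,1,1,1,1,1]}' 20
python3 -m creep '{"delta_pos":[[50,16,30],[50,16,30],[0,0,40],[0,0,0]],"dr":[[0,0,0],[0,0,0],[0,0,0],[0,0,0]],"gripper":[1,1,1,1]}' 20
```

```text
t: 2.12
tcp_pos: [0.408, -0.1852, 0.3029]
orientation: [0.0, 0.707, 0.707, -0.0]
ft_force: [0.9, 0.4, -0.7]
finger_gap: 0.998
gripper_force: 0.0
t: 2.62
tcp_pos: [0.4381, -0.0862, 0.2009]
orientation: [-0.002, 0.707, 0.708, -0.001]
ft_force: [-0.1, 0.5, 1.5]
finger_gap: 1.0
gripper_force: 0.0
```

```bash
python3 -m creep '{"delta_pos":[[0,3,40],[0,0,40],[0,0,30],[0,0,15],[0,0,0],[0,0,0],[0,0,0],[0,0,0]],"dr":[[0,0,0],[0,0,0],[0,0,0],[0,0,0],[0,0,0],[0,0,0],[0,0,0],[0,0,0]],"gripper":[1,1,1,1,1,0.4,0.4,0.4]}' 20
python3 - <<'E'
from h import *
f=grab('side');cv2.imwrite('pics/s1.png',cv2.resize(f['color'][80:300,180:480,::-1],None,fx=2.6,fy=2.6))
E
```

```text
t: 3.62
tcp_pos: [0.4432, -0.087, 0.0783]
orientation: [0.0, 0.707, 0.707, 0.0]
ft_force: [-0.4, 0.2, -0.3]
finger_gap: 0.682
gripper_force: 0.0
```

View pics/s1.png

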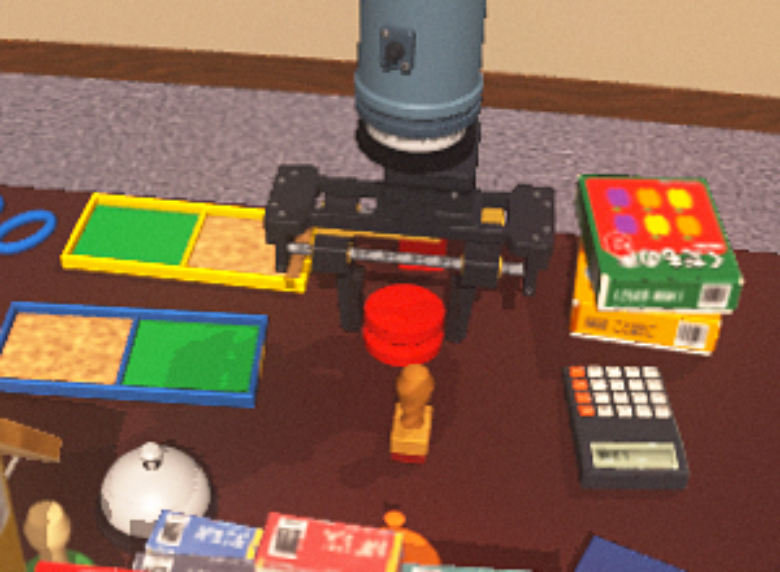

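The fingers at crop (350,305) and (456,305) straddle the yo-yo at (404,322). I close and lift.

```bash
python3 -m creep '{"delta_pos":[[0,0,3],[0,0,0],[0,0,0],[0,0,0],[0,0,0],[0,0,0]],"dr":[[0,0,0],[0,0,0],[0,0,0],[0,0,0],[0,0,0],[0,0,0]],"gripper":[0.4,0.4,0.4,0.4,0.4,0.4]}' 20
python3 -m creep '{"delta_pos":[[0,0,-10],[0,0,-30],[0,0,-40],[0,0,0]],"dr":[[0,0,0],[0,0,0],[0,0,0],[0,0,0]],"gripper":[0.4,0.4,0.4,0.4]}'
```

```text
t: 4.42
tcp_pos: [0.4432, -0.0869, 0.0761]
orientation: [0.001, 0.707, 0.707, -0.0]
ft_force: [-4.7, -0.5, 24.8]
finger_gap: 0.6
gripper_force: 24.3
t: 4.92
tcp_pos: [0.4443, -0.0871, 0.1569]
orientation: [0.002, 0.707, 0.707, 0.001]
ft_force: [-0.7, -0.5, -0.1]
finger_gap: 0.602
gripper_force: 21.7
```

Run:
```python
from h import *
f=grab('side');cv2.imwrite('pics/s2.png',cv2.resize(f['color'][60:240,230:430,::-1],None,fx=3.3,fy=3.3,interpolation=cv2.INTER_CUBIC))
```

```text
(no output)
```

View pics/s2.png

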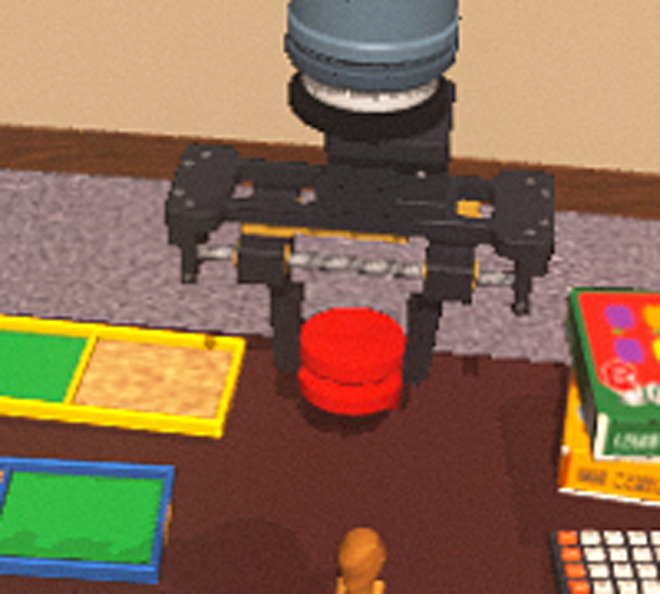

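The yo-yo hangs level between the pads at crop (352,360). I carry it to the cork bay.

```bash
python3 -m creep '{"delta_pos":[[10,45,0],[10,45,0],[10,45,0],[10,45,0],[11,55,0],[0,0,30],[0,0,30],[0,0,0]],"dr":[[0,0,0],[0,0,0],[0,0,0],[0,0,0],[0,0,0],[0,0,0],[0,0,0],[0,0,0]],"gripper":[0.4,0.4,0.4,0.4,0.4,0.4,0.4,0.4]}'
python3 - <<'E'
from h import *
for n in('top','side'):
    f=grab(n)
    a=f['color'][100:240,250:420] if n=='top' else f['color'][60:260,130:360]
    cv2.imwrite(f'pics/{n}3.png',cv2.resize(a[...,::-1],(int(a.shape[1]*600/a.shape[0]*.9),540),interpolation=cv2.INTER_CUBIC))
E
```

```text
t: 5.98
tcp_pos: [0.675, -0.0358, 0.0905]
orientation: [-0.003, 0.707, 0.707, -0.003]
ft_force: [-0.4, 0.1, -0.3]
finger_gap: 0.601
gripper_force: 21.6
```

View pics/side3.png

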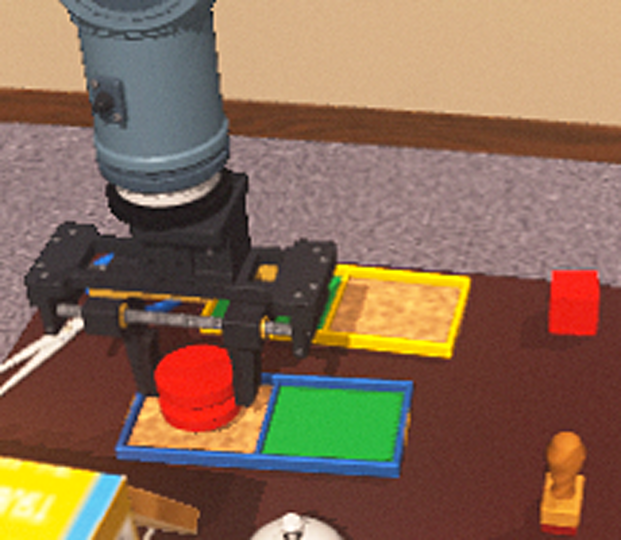

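The yo-yo at crop (198,390) is above the cork bay, and about central. I add 3 mm in x and lower it.

```bash
python3 -m creep '{"delta_pos":[[0,4,5],[0,0,4],[0,0,0],[0,0,0]],"dr":[[0,0,0],[0,0,0],[0,0,0],[0,0,0]],"gripper":[0.4,0.4,0.4,0.4]}'
```

```text
t: 6.58
tcp_pos: [0.6819, -0.0358, 0.0859]
orientation: [0.0, 0.707, 0.707, 0.0]
ft_force: [1.0, 0.3, -0.2]
finger_gap: 0.602
gripper_force: 21.6
```

```bash
python3 -m creep '{"delta_pos":[[0,-3,4],[0,0,0],[0,0,0]],"dr":[[0,0,0],[0,0,0],[0,0,0]],"gripper":[0.4,0.4,0.4]}'
python3 -m creep '{"delta_pos":[[0,0,1.5],[0,0,0],[0,0,0]],"dr":[[0,0,0],[0,0,0],[0,0,0]],"gripper":[0.4,0.4,0.4]}'
```

```text
t: 6.95
tcp_pos: [0.6788, -0.0358, 0.0817]
orientation: [-0.0, 0.707, 0.707, -0.0]
ft_force: [-0.1, -0.5, -0.6]
finger_gap: 0.601
gripper_force: 21.6
t: 7.32
tcp_pos: [0.679, -0.0358, 0.0805]
orientation: [0.0, 0.707, 0.707, 0.0]
ft_force: [-1.5, -1.0, 2.9]
finger_gap: 0.6
gripper_force: 22.1
```

The 2.9 N reading marks contact with the floor. I release, rise and go over the stamp.

```bash
python3 -m creep '{"delta_pos":[[0,0,0],[0,0,0],[0,0,0],[0,0,-20],[0,0,-40],[0,0,-50],[0,0,0]],"dr":[[0,0,0],[0,0,0],[0,0,0],[0,0,0],[0,0,0],[0,0,0],[0,0,0]],"gripper":[0.8,0.8,0.8,0.8,0.8,0.8,0.8]}'
python3 -m creep '{"delta_pos":[[10,-50,0],[10,-50,0],[10,-50,0],[10,-50,0],[10,-50,0],[1,0,0],[0,0,0]],"dr":[[0,0,0],[0,0,0],[0,0,0],[0,0,0],[0,0,0],[0,0,0],[0,0,0]],"gripper":[0.8,0.8,0.8,0.8,0.8,0.8,0.8]}'
python3 - <<'E'
from h import *
f=grab('top');h=cv2.cvtColor(f['color'],cv2.COLOR_RGB2HSV);m=((h[...,0]<6)|(h[...,0]>174))&(h[...,1]>170)&(h[...,2]>120)
m[:110]=0;m[225:]=0;m[:,:280]=0;m[:,340:]=0
c=max(cv2.findContours(m.astype(np.uint8),0,1)[0],key=cv2.contourArea)[:,0]
p=plane(f,c[:,0],c[:,1],.040)*1e3;print(cv2.minEnclosingCircle(p[:,:2].astype(np.float32)),((p.max(0)+p.min(0))/2).round(1),np.ptp(p,axis=0))
a=f['color'][100:300,200:420,::-1];cv2.imwrite('pics/t4.png',cv2.resize(a,None,fx=2.7,fy=2.7))
E
```

```text
t: 8.2
tcp_pos: [0.6817, -0.0355, 0.1964]
orientation: [0.003, 0.707, 0.707, 0.003]
ft_force: [0.2, -0.4, 0.0]
finger_gap: 0.801
gripper_force: 0.0
t: 9.07
tcp_pos: [0.4297, 0.0152, 0.1907]
orientation: [0.001, 0.707, 0.707, 0.001]
ft_force: [1.3, -0.3, -0.5]
finger_gap: 0.804
gripper_force: 0.0
((674.03759765625, -32.57408905029297), 30.73164939880371) [673.9 -32.4  40. ] [60.9007206  51.60596621  0.        ]
```

View pics/t4.png

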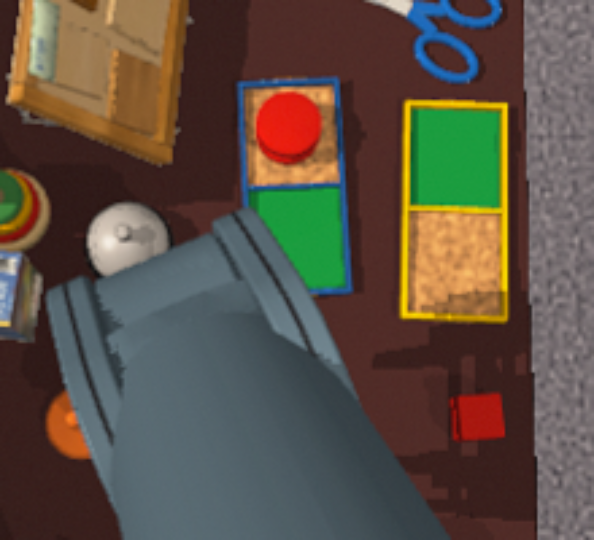

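The yo-yo sits centrally in the blue tray's cork bay, at crop (290,127). Nothing else has moved. I go down on the stamp.

```bash
python3 -m creep '{"delta_pos":[[0,-1,40],[0,0,40],[0,0,19],[0,0,0],[0,0,0],[0,0,0],[0,0,0],[0,0,0]],"dr":[[0,0,0],[0,0,0],[0,0,0],[0,0,0],[0,0,0],[0,0,0],[0,0,0],[0,0,0]],"gripper":[0.8,0.8,0.8,0.8,0.15,0.15,0.15,0.15]}' 15
python3 -m creep '{"delta_pos":[[0,0,0],[0,0,0],[0,0,0],[0,0,0],[0,0,0],[0,0,0],[0,0,0]],"dr":[[0,0,0],[0,0,0],[0,0,0],[0,0,0],[0,0,0],[0,0,0],[0,0,0]],"gripper":[0.15,0.15,0.15,0.15,0.15,0.15,0.15]}'
```

```text
t: 10.12
tcp_pos: [0.428, 0.0151, 0.0916]
orientation: [0.0, 0.707, 0.707, 0.0]
ft_force: [-0.2, 0.2, -0.1]
finger_gap: 0.375
gripper_force: 0.0
t: 11.0
tcp_pos: [0.428, 0.0152, 0.0913]
orientation: [0.0, 0.707, 0.707, 0.0]
ft_force: [0.4, -1.1, 4.4]
finger_gap: 0.229
gripper_force: 14.7
```

```bash
python3 -m creep '{"delta_pos":[[0,0,-20],[0,0,-30],[0,0,-30],[-14,40,0],[-14,40,0],[-14,40,0],[-15,39,0],[0,0,0]],"dr":[[0,0,0],[0,0,0],[0,0,0],[0,0,0],[0,0,0],[0,0,0],[0,0,0],[0,0,0]],"gripper":[0.15,0.15,0.15,0.15,0.15,0.15,0.15,0.15]}'
python3 -m creep '{"delta_pos":[[0,0,30],[0,0,30],[0,0,0],[0,0,0]],"dr":[[0,0,0],[0,0,0],[0,0,0],[0,0,0]],"gripper":[0.15,0.15,0.15,0.15]}'
python3 - <<'E'
from h import *
f=grab('side');a=f['color'][60:260,130:380];cv2.imwrite('pics/s5.png',cv2.resize(a[...,::-1],None,fx=2.8,fy=2.8,interpolation=cv2.INTER_CUBIC))
E
```

```text
t: 12.0
tcp_pos: [0.5886, -0.0433, 0.1706]
orientation: [0.0, 0.708, 0.706, 0.0]
ft_force: [-0.9, 0.7, 0.5]
finger_gap: 0.229
gripper_force: 14.9
t: 12.5
tcp_pos: [0.5867, -0.0414, 0.112]
orientation: [-0.0, 0.707, 0.707, 0.0]
ft_force: [0.4, -0.3, -0.2]
finger_gap: 0.23
gripper_force: 14.9
```

View pics/s5.png

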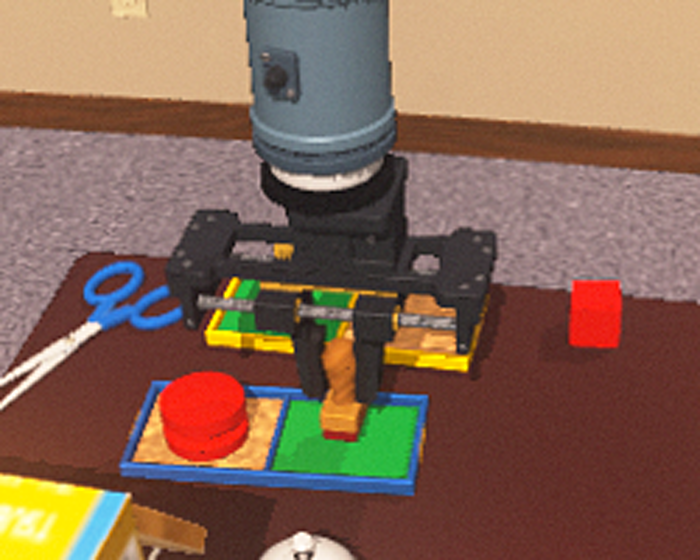

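The stamp hangs upright over the green bay, with its foot at crop (342,425). I lower it.

```bash
python3 -m creep '{"delta_pos":[[0,0,10],[0,0,6],[0,0,0],[0,0,0]],"dr":[[0,0,0],[0,0,0],[0,0,0],[0,0,0]],"gripper":[0.15,0.15,0.15,0.15]}'
python3 -m creep '{"delta_pos":[[0,0,0.5],[0,0,0],[0,0,0]],"dr":[[0,0,0],[0,0,0],[0,0,0]],"gripper":[0.15,0.15,0.15]}'
```

```text
t: 13.05
tcp_pos: [0.5867, -0.0418, 0.095]
orientation: [-0.0, 0.707, 0.707, -0.0]
ft_force: [0.0, 0.1, -0.3]
finger_gap: 0.228
gripper_force: 14.9
t: 13.42
tcp_pos: [0.5868, -0.0418, 0.0949]
orientation: [0.0, 0.707, 0.707, -0.0]
ft_force: [-2.3, 0.1, 4.7]
finger_gap: 0.234
gripper_force: 14.7
```

```bash
python3 -m creep '{"delta_pos":[[0,0,0],[0,0,0],[0,0,0],[0,0,-30],[0,0,-40],[0,0,-50],[0,0,0]],"dr":[[0,0,0],[0,0,0],[0,0,0],[0,0,0],[0,0,0],[0,0,0],[0,0,0]],"gripper":[0.55,0.55,0.55,0.55,0.55,0.55,0.55]}'
python3 -m creep '{"delta_pos":[[43,-40,0],[43,-40,0],[43,-40,0],[43,-39,0],[0,0,0],[0,0,0],[0,0,0]],"dr":[[0,0,0],[0,0,0],[0,0,0],[0,0,0],[0,0,10],[0,0,10],[0,0,0]],"gripper":[0.55,0.55,0.55,0.55,0.55,0.55,0.55]}'
python3 - <<'E'
from h import *
f=grab('top')
for n,s in(('a',f['color'][110:230,270:400]),):cv2.imwrite('pics/t6.png',cv2.resize(s[...,::-1],None,fx=4,fy=4,interpolation=cv2.INTER_CUBIC))
E
```

```text
t: 14.3
tcp_pos: [0.5891, -0.0417, 0.2185]
orientation: [0.003, 0.707, 0.707, 0.002]
ft_force: [0.5, -0.4, -0.2]
finger_gap: 0.548
gripper_force: 0.0
t: 15.18
tcp_pos: [0.4274, 0.1302, 0.2141]
orientation: [-0.0, 0.819, 0.574, -0.001]
ft_force: [-0.4, -0.3, -0.6]
finger_gap: 0.55
gripper_force: 0.0
```

View pics/t6.png

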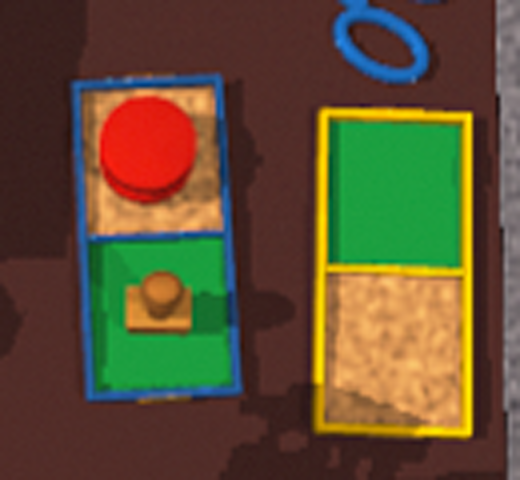

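Both items stand centred in the blue tray, the stamp's foot at crop (159,310). I go down on the top's stem and close.

```bash
python3 -m creep '{"delta_pos":[[0,0,45],[0,0,45],[0,0,25],[0,0,7],[0,0,0],[0,0,0],[0,0,0],[0,0,0]],"dr":[[0,0,0],[0,0,0],[0,0,0],[0,0,0],[0,0,0],[0,0,0],[0,0,0],[0,0,0]],"gripper":[0.55,0.55,0.55,0.55,0.55,0.02,0.02,0.02]}' 12
python3 -m creep '{"delta_pos":[[0,0,0],[0,0,0],[0,0,0],[0,0,0],[0,0,0],[0,0,0],[0,0,0]],"dr":[[0,0,0],[0,0,0],[0,0,0],[0,0,0],[0,0,0],[0,0,0],[0,0,0]],"gripper":[0.02,0.02,0.02,0.02,0.02,0.02,0.02]}'
```

```text
t: 16.23
tcp_pos: [0.4282, 0.1302, 0.0932]
orientation: [0.0, 0.819, 0.573, 0.0]
ft_force: [-0.2, 0.1, 0.1]
finger_gap: 0.231
gripper_force: 0.0
t: 17.1
tcp_pos: [0.4279, 0.1302, 0.0927]
orientation: [0.0, 0.819, 0.573, -0.0]
ft_force: [0.6, -0.4, 0.8]
finger_gap: 0.105
gripper_force: 11.8
```

```bash
python3 -m creep '{"delta_pos":[[0,0,-20],[0,0,-40],[0,0,-45],[0,0,0],[0,0,0],[0,0,0]],"dr":[[0,0,0],[0,0,0],[0,0,0],[0,0,-10],[0,0,-10],[0,0,0]],"gripper":[0.02,0.02,0.02,0.02,0.02,0.02]}'
python3 -m creep '{"delta_pos":[[-43,20,0],[-43,20,0],[-43,20,0],[-43,20,0],[-43,20,0],[-43,20,0],[-45,22,0],[0,0,0]],"dr":[[0,0,0],[0,0,0],[0,0,0],[0,0,0],[0,0,0],[0,0,0],[0,0,0],[0,0,0]],"gripper":[0.02,0.02,0.02,0.02,0.02,0.02,0.02,0.02]}'
python3 -m creep '{"delta_pos":[[0,0,40],[0,0,40],[0,0,0],[0,0,0]],"dr":[[0,0,0],[0,0,0],[0,0,0],[0,0,0]],"gripper":[0.02,0.02,0.02,0.02]}'
python3 - <<'E'
from h import *
f=grab('side');a=f['color'][60:260,130:380];cv2.imwrite('pics/s7.png',cv2.resize(a[...,::-1],None,fx=2.8,fy=2.8,interpolation=cv2.INTER_CUBIC))
E
```

```text
t: 17.85
tcp_pos: [0.4277, 0.13, 0.1976]
orientation: [-0.0, 0.708, 0.706, -0.0]
ft_force: [0.4, -0.6, -0.5]
finger_gap: 0.106
gripper_force: 11.7
t: 18.85
tcp_pos: [0.5703, -0.1774, 0.197]
orientation: [0.001, 0.711, 0.703, -0.001]
ft_force: [-0.7, 0.8, -0.0]
finger_gap: 0.107
gripper_force: 11.8
t: 19.35
tcp_pos: [0.5704, -0.1721, 0.1189]
orientation: [0.0, 0.707, 0.707, 0.0]
ft_force: [0.4, 0.8, 0.0]
finger_gap: 0.107
gripper_force: 11.8
```

View pics/s7.png

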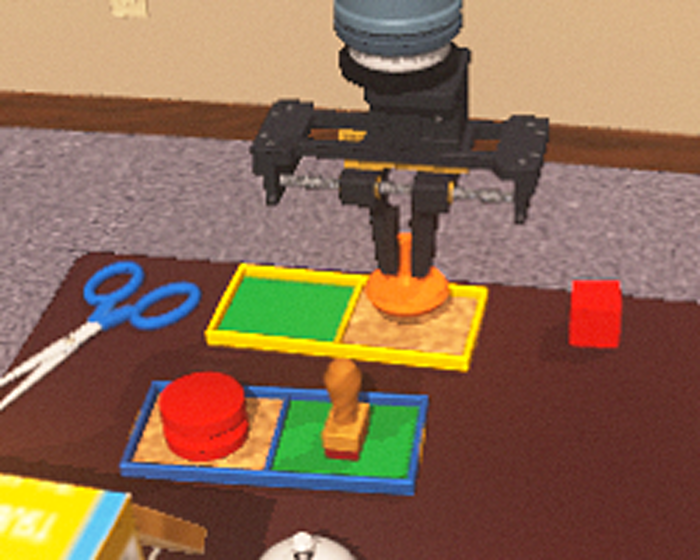

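The top hangs over the yellow tray's cork bay, with its body at crop (407,292). I lower it to contact.

```bash
python3 -m creep '{"delta_pos":[[0,-1,12],[0,0,8],[0,0,0],[0,0,0]],"dr":[[0,0,0],[0,0,0],[0,0,0],[0,0,0]],"gripper":[0.02,0.02,0.02,0.02]}'
python3 -m creep '{"delta_pos":[[0,0,1.5],[0,0,0],[0,0,0]],"dr":[[0,0,0],[0,0,0],[0,0,0]],"gripper":[0.02,0.02,0.02]}'
```

```text
t: 19.9
tcp_pos: [0.5687, -0.1728, 0.0977]
orientation: [-0.0, 0.707, 0.707, -0.0]
ft_force: [1.0, 0.5, -0.5]
finger_gap: 0.107
gripper_force: 11.9
t: 20.27
tcp_pos: [0.5691, -0.1729, 0.0966]
orientation: [0.0, 0.707, 0.707, 0.0]
ft_force: [0.1, 0.1, 3.0]
finger_gap: 0.109
gripper_force: 12.1
```

```bash
python3 -m creep '{"delta_pos":[[0,0,0],[0,0,0],[0,0,0],[0,0,-30],[0,0,-40],[0,0,-30],[0,0,0]],"dr":[[0,0,0],[0,0,0],[0,0,0],[0,0,0],[0,0,0],[0,0,0],[0,0,0]],"gripper":[0.5,0.5,0.5,0.75,0.75,0.75,0.75]}'
python3 -m creep '{"delta_pos":[[-4,-45,0],[-6,-45,0],[-6,-41,0],[0,0,0],[0,0,0]],"dr":[[0,0,0],[0,0,0],[0,0,0],[0,0,-5],[0,0,0]],"gripper":[0.75,0.75,0.75,0.75,0.75]}'
python3 - <<'E'
from h import *
f=grab('side');a=f['color'][60:260,130:380];cv2.imwrite('pics/s8.png',cv2.resize(a[...,::-1],None,fx=2.8,fy=2.8,interpolation=cv2.INTER_CUBIC))
E
```

```text
t: 21.15
tcp_pos: [0.57, -0.1731, 0.1984]
orientation: [0.002, 0.707, 0.707, 0.001]
ft_force: [0.6, 0.3, 0.3]
finger_gap: 0.752
gripper_force: 0.0
t: 21.78
tcp_pos: [0.437, -0.1888, 0.1955]
orientation: [-0.001, 0.676, 0.737, -0.0]
ft_force: [-0.4, 0.2, -0.1]
finger_gap: 0.75
gripper_force: 0.0
```

View pics/s8.png

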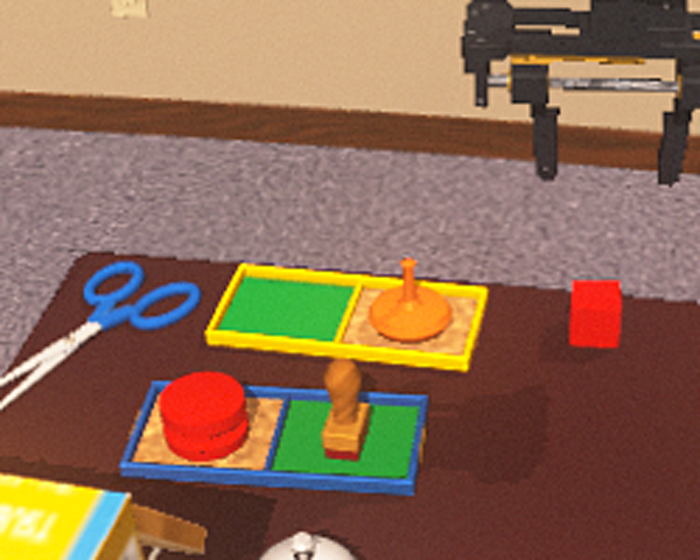

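The top stands upright in the cork bay at crop (410,312). The block is untouched at (595,313). I go down on it.

```bash
python3 -m creep '{"delta_pos":[[0,0,45],[0,0,45],[0,0,25],[0,0,8],[0,0,0],[0,0,0],[0,0,0],[0,0,0]],"dr":[[0,0,0],[0,0,0],[0,0,0],[0,0,0],[0,0,0],[0,0,0],[0,0,0],[0,0,0]],"gripper":[0.75,0.75,0.75,0.75,0.75,0.2,0.2,0.2]}' 15
python3 -m creep '{"delta_pos":[[0,0,0],[0,0,0],[0,0,0],[0,0,0],[0,0,0],[0,0,0]],"dr":[[0,0,0],[0,0,0],[0,0,0],[0,0,0],[0,0,0],[0,0,0]],"gripper":[0.2,0.2,0.2,0.2,0.2,0.2]}'
```

```text
t: 22.82
tcp_pos: [0.438, -0.189, 0.0737]
orientation: [0.0, 0.676, 0.737, 0.0]
ft_force: [-0.6, 0.1, 0.1]
finger_gap: 0.433
gripper_force: 0.0
t: 23.58
tcp_pos: [0.438, -0.189, 0.0736]
orientation: [0.0, 0.676, 0.737, -0.0]
ft_force: [-1.2, -0.4, 7.0]
finger_gap: 0.398
gripper_force: 15.0
```

```bash
python3 -m creep '{"delta_pos":[[0,0,-20],[0,0,-40],[0,0,-45],[0,0,0],[0,0,0]],"dr":[[0,0,0],[0,0,0],[0,0,0],[0,0,5],[0,0,0]],"gripper":[0.2,0.2,0.2,0.2,0.2]}'
python3 -m creep '{"delta_pos":[[3,45,0],[3,45,0],[3,45,0],[3,45,0],[2,43,0],[0,0,0],[0,0,40],[0,0,45]],"dr":[[0,0,0],[0,0,0],[0,0,0],[0,0,0],[0,0,0],[0,0,0],[0,0,0],[0,0,0]],"gripper":[0.2,0.2,0.2,0.2,0.2,0.2,0.2,0.2]}'
python3 -m creep '{"delta_pos":[[0,0,0],[0,0,0]],"dr":[[0,0,1.5],[0,0,0]],"gripper":[0.2,0.2]}'
python3 - <<'E'
from h import *
f=grab('side');a=f['color'][60:260,130:380];cv2.imwrite('pics/s9.png',cv2.resize(a[...,::-1],None,fx=2.8,fy=2.8,interpolation=cv2.INTER_CUBIC))
E
```

```text
t: 24.2
tcp_pos: [0.4376, -0.1889, 0.1785]
orientation: [0.0, 0.707, 0.707, -0.0]
ft_force: [0.3, -0.2, -0.3]
finger_gap: 0.396
gripper_force: 15.0
t: 25.2
tcp_pos: [0.6598, -0.1752, 0.092]
orientation: [-0.0, 0.707, 0.707, -0.0]
ft_force: [0.1, -0.2, 0.2]
finger_gap: 0.394
gripper_force: 15.0
t: 25.45
tcp_pos: [0.661, -0.175, 0.0944]
orientation: [0.0, 0.716, 0.698, 0.0]
ft_force: [0.2, 0.4, -0.1]
finger_gap: 0.396
gripper_force: 15.0
```

View pics/s9.png

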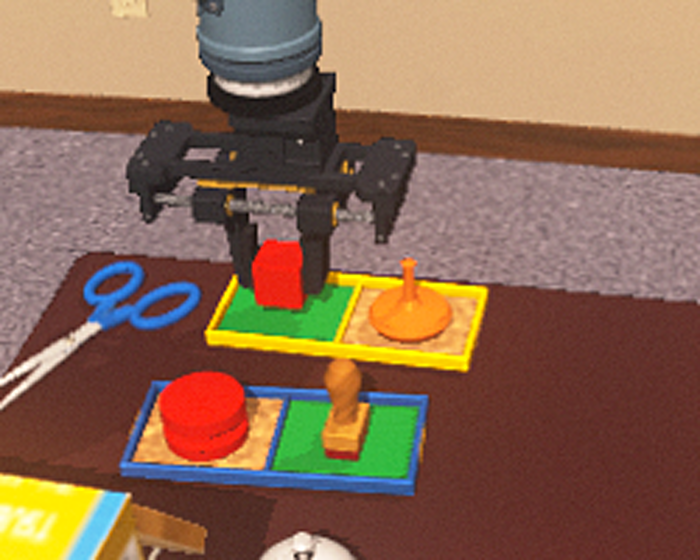

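The block is over the green bay at crop (280,275), and the gripper's body is clear of the top's stem at (408,265). I lower it.

```bash
python3 -m creep '{"delta_pos":[[0,0,10],[0,0,5],[0,0,0],[0,0,0]],"dr":[[0,0,0],[0,0,0],[0,0,0],[0,0,0]],"gripper":[0.2,0.2,0.2,0.2]}'
python3 -m creep '{"delta_pos":[[0,0,2],[0,0,0],[0,0,0]],"dr":[[0,0,0],[0,0,0],[0,0,0]],"gripper":[0.2,0.2,0.2]}'
```

```text
t: 26.0
tcp_pos: [0.6608, -0.1748, 0.0783]
orientation: [-0.0, 0.716, 0.698, -0.0]
ft_force: [-1.0, 1.1, 0.5]
finger_gap: 0.394
gripper_force: 15.0
t: 26.38
tcp_pos: [0.661, -0.1748, 0.0777]
orientation: [0.0, 0.716, 0.698, -0.0]
ft_force: [-3.8, 0.1, 11.3]
finger_gap: 0.393
gripper_force: 15.0
```

Contact. I release with a modest opening, rise and back off.

```bash
python3 -m creep '{"delta_pos":[[0,0,0],[0,0,0],[0,0,0],[0,0,-20],[0,0,-40],[0,0,-50],[0,0,-20],[0,0,0]],"dr":[[0,0,0],[0,0,0],[0,0,0],[0,0,0],[0,0,0],[0,0,0],[0,0,0],[0,0,0]],"gripper":[0.6,0.6,0.6,0.6,0.6,0.6,0.6,0.6]}'
python3 -m creep '{"delta_pos":[[-50,-30,0],[-50,-30,0],[-50,-30,0],[-50,-30,0],[-50,-30,0],[-40,-30,0],[0,0,0],[0,0,0]],"dr":[[0,0,0],[0,0,0],[0,0,0],[0,0,0],[0,0,0],[0,0,0],[0,0,0],[0,0,0]],"gripper":[0.6,0.6,0.6,0.6,0.6,0.6,0.6,0.6]}'
python3 - <<'E'
from h import *
f=grab('top');a=f['color'][110:270,180:400];cv2.imwrite('pics/t10.png',cv2.resize(a[...,::-1],None,fx=3.5,fy=3.5,interpolation=cv2.INTER_CUBIC))
E
```

```text
t: 27.38
tcp_pos: [0.6615, -0.175, 0.2081]
orientation: [0.001, 0.716, 0.698, 0.001]
ft_force: [-0.5, -0.6, -1.2]
finger_gap: 0.598
gripper_force: 0.0
t: 28.38
tcp_pos: [0.473, -0.4588, 0.2046]
orientation: [-0.001, 0.716, 0.698, 0.0]
ft_force: [0.1, 0.6, -0.5]
finger_gap: 0.601
gripper_force: 0.0
```

View pics/t10.png

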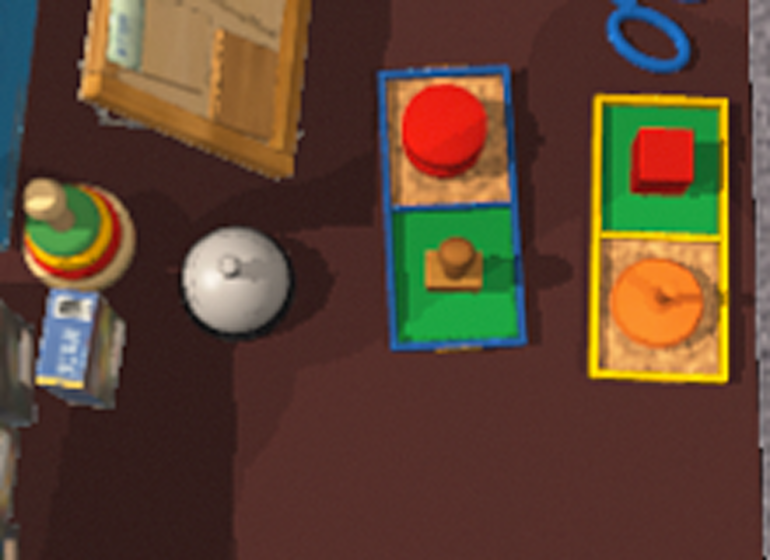

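All four items stand centred in their bays: yo-yo (445,130), stamp (454,268), top (657,302) and block (663,160). The bell (237,280) and tower (78,235) have not moved. I hand in.

```bash
python3 -c "
from plant import arm
print(arm.job_done())"
```

```text
the job is handed in; nothing more can be done
None
```

Both gift kits are made up and handed in at about 28 s: each of the four items was placed in the order asked and stands upright near the middle of its bay, and the last picture shows the bell and tower where they were.

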